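# Slide the standing battery pack home into the empty charging bay

## Task

Put the robot battery pack that stands in front of the empty charging bay on charge: with the gripper's fingers, push it low down on its black base so that it slides along the bench, upright, in between the guide rails and fully home, square against the two rubber stops with the spring contact pressed in. Slide it steadily, not with a shove; do not tip or lift it, and do not push or hold its orange upper case or its handle. Leave the pack that is already charging and everything else on the bench where they are.

Things in the scene. Friction and masses are not known exactly. Their poses are not given: they have to be found in the camera images.
- pack: the battery pack to push, standing upright, 1 to 1.7 kg, mass high up; 5 to 12 N slide it. Black base 70 mm deep (x) x 120 wide (y) x 55 high; orange case on it to 160 mm, handle to 194 mm. Origin: centre of its underside; x towards its back, the side that goes into the bay, y left, z up. Pushed above about 45 mm it may tip over; pushed at 15 to 40 mm it slides.
- pack_push (a point): middle of the front face of the pack's black base, 35 mm from the pack's origin on its -x side, 28 mm above the bench: push here, best with two fingers spread along the face so that the pack does not turn. A gripper pointing straight down would hit the tall case with its body first: lean it back some 30 to 40 degrees so that the fingertips lead.
- pack_top: the orange upper case and the handle of that pack (from 55 mm up), rigid part of it; same origin and axes as pack. Not to be pushed or held.
- bay: the empty charging bay (red lamp), fixed. Origin on the bench, midway across, on the plane of its two rubber stops; x into the bay (away from the robot), y left, z up. Home, the pack's origin is at x = -35 mm, y = 0 here, same heading. Stops at y = +-47 mm, 4 to 60 mm high; blue charger behind them, 124 mm wide, 100 high, x = 6 to 86 mm.
- bay_mouth (a point): on the bench, on the bay's centre line, at the mouth of the guide rails: 64 mm from the bay's origin on its -x side. Two slippery lined aluminium rails, 40 mm high, flare from 160 mm apart here to 128 mm apart 30 mm further in (4 mm clearance each side of the pack), then run straight to the charger. When home the pack's front stands 6 mm proud of this mouth.
- bay_contact (a joint): spring contact shoe of the empty bay, between the stops, 19 to 53 mm high: 0 = out (its face 8 mm in front of the stops), 0.008 = pressed flush with the stops (pack home). It pushes back with 1 N at first, 2.6 N when flush; the pack's friction holds it there.
- docked_pack: the same kind of pack, already home in the other bay; origin at the centre of its underside. Leave it alone.
- busy_bay: the other charging bay (green lamp), same build and axes as bay, taken by docked_pack; fixed.
- wheel: robot wheel lying flat in front of the other bay, 65 mm across, 27 mm high, origin at the centre of its underside; leave it alone
- screwdriver: red-handled screwdriver lying to the left, 200 mm long; leave it alone
- gearmotor: yellow gear motor lying to the right, 70 x 23 x 23 mm; leave it alone
- filament: spool of green filament lying flat on the left, 200 mm across, 62 mm high; leave it alone
- solder: blue reel of solder standing on its flange on the right, 60 mm across, 40 mm high; leave it alone
- glasses: yellow safety glasses at the left, 150 mm wide, 55 mm high; leave them alone

How it is judged:
By the outcome, as a careful person would: the job done as asked, in the order asked, and still so for the second after the job is handed in, with the robot touching nothing.
It also fails if it takes over 48 s, if anything falls off the work surface, if the arm or the gripper's body presses on something with over 40 N, if the wrist force passes 120 N, or if a joint passes its speed limit or range.

## Robot

A 6-joint arm with a two-finger parallel gripper is mounted at the origin on the work surface. World frame = base frame: x ahead of the robot, y to its left, z up, the work surface at z = 0. Lengths are in mm, angles in rad, forces in N, time in s.
With the tool pointing down it reaches from about 325 to 900 mm from the base axis. Payload 6.1 kg.
Tool frame: the origin (TCP) lies between the finger pads; the fingertips stand arm.tcp_to_tips ahead of it and the grasp point (between the pads) lies 5 mm behind it (arm.tcp_to_tips is the distance from the TCP to the fingertips, in mm); z points along the fingers, y is the direction in which the jaws open and shut (so a half turn about z gives the same grasp; the last joint's range is limited). The gripper opens to 87 mm and grips with 3 to 60 N. Pads are 19 mm wide; open, the fingers measure 117 mm over their backs; the gripper's body (75 mm by 190 mm) begins 51 mm behind the grasp point.
Start: joints at [-1.332, 0.22, 1.526, -0, 1.395, -0.126], TCP at [222.969, -583.867, 236.538] pointing down, gripper open.
Joint ranges: [-2.98, 2.98], [-0.91, 2.08], [0.09, 2.57], [-1.24, 4.39], [0.2, 2.65], [-2.68, 2.68]. Speed limits (rad/s): [2.57, 2.57, 3.01, 3.14, 3.14, 3.14].

## Interface

Orientations are given as a unit quaternion [x, y, z, w].
In Python, from rig import arm, cams gives the robot as it stands. The module is installed in compiled form; this text tells all that it offers.
- The arm moves only by the tool play_rows, never from a script. Its argument "rows" is a list of rows, each an object of numbers: "gripper": the opening, from 0 (shut) to 1 (fully open); "dx", "dy", "dz": the shift along the tool's x, y, z in m; "rx", "ry", "rz": the turn, a rotation vector about the tool's x, y, z in rad. In form: [{"gripper": .., "dx": .., "dy": .., "dz": .., "rx": .., "ry": .., "rz": ..}, ...]. A call has 1 to 20 rows; each row shifts and turns the commanded pose from where the row before left it, along the tool's axes as they then stand; what a row does not reach is not made up. A row lasts 1/8 s, in which the tool goes at most 62.5 mm and 10.7 degrees, less where a joint would pass 70% of its speed; a pose out of reach is approached as far as the arm can. A call is refused whole if a number of a shift passes 0.0625 or a number of a turn 0.188, either way. A call with a gripper value outside its range is refused whole. The fingers move at their own pace and stop on an object; "grip_force" is the grip in N (left out, the last holds). Time passes only in rows, so rows that do not move let the fingers close. It gives the time, the measured TCP pose, the force and the opening at its end, in the units of the state.
- arm.sense(): the state, without advancing time (a new reading comes with each control period).
- cams.get_image(name): name is "side" or "top"; returns the picture (400x640x3 uint8, red, green, blue); there is no depth.
- cams.calibration(name): a dict with "camera_matrix" (3x3 intrinsics, pixels), "R" (3x3) and "t" (3): a world point X has camera coordinates R X + t. Camera axes: x right, y down, z forward; pixel columns grow to the right and rows downward; lengths in mm; the calibration is good to about 2 mm. A picture is of the moment at which its call begins. calibration takes no time and is no camera call.
- arm.job_done(): hands the job in, once; it reports no verdict.
The state is a dict: "clock": time; "qpos": joint angles; "dq": joint speeds; "effort": joint torques, N m; "tool_pos": TCP position; "tool_rot": TCP orientation; "contact_force": force on the tool from outside, world axes, zero at the start; "torque": the same for the moment, N m; "gripper_width": finger opening in mm.
Only numpy, scipy, OpenCV 4.12 (cv2) and the standard library are available. Lean on these libraries where they do the work, as an engineer would, in place of code of your own. Each camera call takes 0.05 s, during which the arm holds its last target.

## Working session

There is one attempt and no reset: what is moved stays moved. The work goes in short steps, Python scripts to look and compute and a tool call to move; the robot and the scene stay as the last step left them, time stands still between calls to the robot, and variables do not carry over. Pictures are saved under pics/ and viewed, and the job is handed in when it is done.

Besides the shell and the picture viewer there is one more tool, called after "Request:" as a command line: name --argument value ..., lists and objects as JSON in quotes. play_rows: Moves the arm, as the interface text tells. Its arguments: {"type":"object","properties":{"rows":{"type":"array"},"grip_force":{"type":"number"}},"required":["rows"]}

```bash
mkdir -p pics; python3 - <<'E'
from rig import arm,cams
import cv2
s=arm.sense()
for k,v in s.items(): print(k,v)
print(arm.tcp_to_tips)
for n in("side","top"):
    cv2.imwrite(f"pics/{n}0.png",cams.get_image(n)[:,:,::-1])
    c=cams.calibration(n);print(n,c)
E
```

```text
clock 0.0
qpos [-1.33211312e+00  2.21220908e-01  1.52763056e+00 -3.01153003e-05
  1.39466915e+00 -1.26108745e-01]
dq [-0.00065501  0.0010573   0.00054423  0.00041204  0.00144339  0.00031815]
effort [ 4.42543123e-04 -4.94619477e+01 -3.87375534e+01  7.00240466e-02
  5.71579265e-02 -1.38328114e-04]
tool_pos [ 222.8123259  -583.29840183  235.43015342]
tool_rot [ 9.83410981e-01  1.81388846e-01 -6.90301507e-05 -9.61625778e-04]
contact_force [-1.016878   -0.55164936 -0.09664683]
torque [0.01247033 0.04831266 0.02687468]
gripper_width 86.98796944697388
14.0
side {'camera_matrix': array([[445.23349312,   0.        , 325.52583738],
       [  0.        , 445.23349312, 196.25401643],
       [  0.        ,   0.        ,   1.        ]]), 'R': array([[ 0.92258667,  0.38509454, -0.02315255],
       [ 0.19812872, -0.52444995, -0.82806839],
       [-0.33102697,  0.75937767, -0.56014882]]), 't': array([-553.64575321,  -13.62478551, 1520.45557755])}
top {'camera_matrix': array([[406.89881859,   0.        , 321.56862417],
       [  0.        , 406.89881859, 196.53788377],
       [  0.        ,   0.        ,   1.        ]]), 'R': array([[-0.01202989, -0.99981823,  0.01479184],
       [-0.99359467,  0.01029013, -0.11253331],
       [ 0.11236064, -0.01605085, -0.99353785]]), 't': array([  70.85938692,  600.10262488, 1253.78333514])}
```

View pics/side0.png

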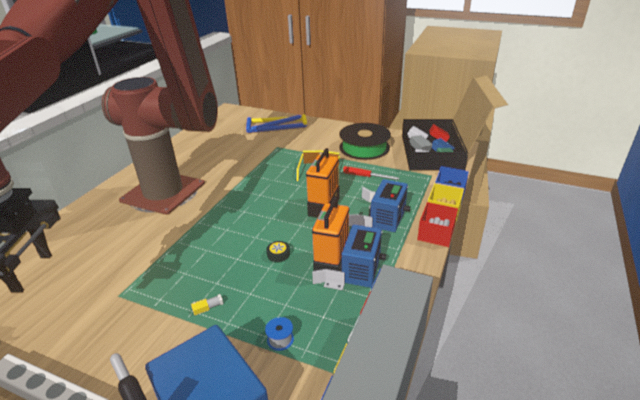

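View pics/top0.png

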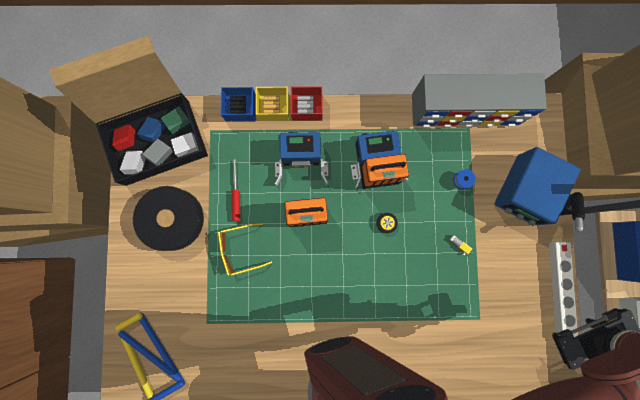

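The top view shows the pack at about (306,212), the empty bay at (300,150), the docked pack at (385,170) and a glasses temple ending near (272,263). I'll enlarge both views to pick features.

```bash
python3 - <<'E'
import cv2
t=cv2.imread("pics/top0.png")[120:280,210:410]; cv2.imwrite("pics/top0z.png",cv2.resize(t,None,fx=4,fy=3.75*4/3.75,interpolation=cv2.INTER_CUBIC)[:600])
t=cv2.imread("pics/side0.png")[140:300,260:430]; cv2.imwrite("pics/side0z.png",cv2.resize(t,None,fx=3.75,fy=3.75,interpolation=cv2.INTER_CUBIC))
E
```

```text
(no output)
```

View pics/top0z.png

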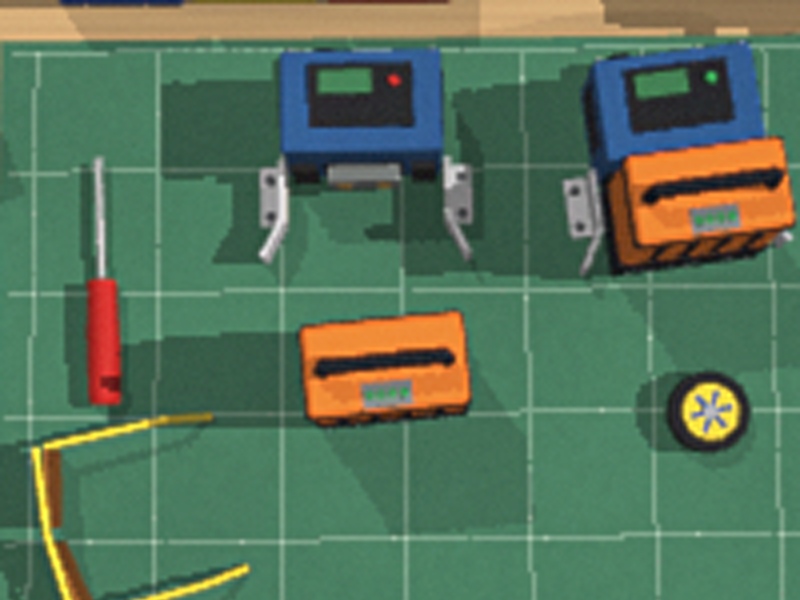

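View pics/side0z.png

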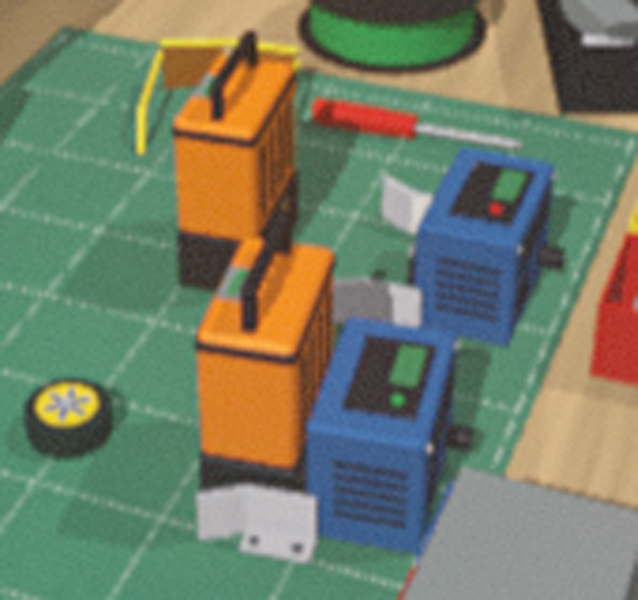

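```bash
cat >h.py <<'E'
import numpy as np,cv2
from rig import arm,cams
def ray(n,uv,z):
    c=cams.calibration(n);K,R,t=c["camera_matrix"],c["R"],c["t"]
    C=-R.T@t; d=R.T@np.linalg.inv(K)@np.array([uv[0],uv[1],1.0])
    return C+d*(z-C[2])/d[2]
def proj(n,X):
    c=cams.calibration(n);p=c["camera_matrix"]@(c["R"]@np.array(X,float)+c["t"]);return p[:2]/p[2]
def blobs(img,lo,hi,amin=200):
    h=cv2.cvtColor(img,cv2.COLOR_BGR2HSV);m=cv2.inRange(h,lo,hi)
    m=cv2.morphologyEx(m,cv2.MORPH_CLOSE,np.ones((5,5),np.uint8))
    cs,_=cv2.findContours(m,cv2.RETR_EXTERNAL,cv2.CHAIN_APPROX_NONE)
    return [c for c in cs if cv2.contourArea(c)>amin]
E
python3 - <<'E'
from h import *
c=cams.calibration("top");print("C",-c["R"].T@c["t"])
im=cv2.imread("pics/top0.png")
for name,lo,hi,z in(("orange",(5,150,120),(18,255,255),160),("blue",(100,120,60),(120,255,255),100)):
    for b in blobs(im,lo,hi):
        r=cv2.minAreaRect(b);p=cv2.boxPoints(r)
        if not 270<r[0][0]<420 or r[0][1]<120: continue
        print(name,np.round(r[0],1),np.round(r[1],1),r[2])
        for q in p: print("   ",np.round(q,1),np.round(ray("top",q,z),1))
f=lambda x,y:(x/4+210+-.375,y/4+120-.375)
print("pack top z160")
for q in((301,326),(463,312),(470,408),(308,418)):print(np.round(ray("top",f(*q),160),1))
print("docked")
for q in((622,158),(785,140),(795,222),(637,245)):print(np.round(ray("top",f(*q),160),1))
print("charger z100")
for q in((281,52),(441,50),(440,152),(285,152)):print(np.round(ray("top",f(*q),100),1))
print("rail tips z40")
for q in((265,260),(469,258),(285,225),(447,222)):print(np.round(ray("top",f(*q),40),1))
g=lambda x,y:(x/3.75+260-.37,y/3.75+140-.37)
print("side pack base corner front z0",[np.round(ray("side",g(*q),z),1) for q,z in(((180,280),0),((178,234),55),((176,127),160),((251,140),160),((294,62),160))])
print("side charger top",[np.round(ray("side",g(*q),100),1) for q in((420,226),(524,252),(552,165),(465,150))])
E
```

```text
C [ 456.23529787   84.79566148 1312.1645908 ]
orange [305.9 211.4] [24.2 40.9] 84.47245788574219
    [284.4 201.3] [574.1 172.  160. ]
    [325.1 197.3] [584.1  56.2 160. ]
    [327.4 221.5] [515.3  50.4 160. ]
    [286.7 225.4] [505.5 165.6 160. ]
orange [385.1 169.5] [26.2 44.4] 81.8698959350586
    [361.2 159.7] [692.3 -49.5 160. ]
    [405.2 153.4] [ 709.6 -177.3  160. ]
    [408.9 179.3] [ 633.8 -185.3  160. ]
    [364.9 185.6] [616.8 -58.4 160. ]
blue [300.  147.5] [30.4 40.6] 88.02507019042969
    [279.2 133. ] [789.5 192.1 100. ]
    [319.7 131.6] [792.9  68.4 100. ]
    [320.8 161.9] [698.8  66.3 100. ]
    [280.2 163.3] [695.6 189.  100. ]
blue [377.6 146.4] [28.9 43.4] 80.53767395019531
    [353.8 135.7] [779.2 -35.4 100. ]
    [396.6 128.6] [ 800.6 -167.3  100. ]
    [401.4 157.1] [ 711.5 -178.8  100. ]
    [358.5 164.2] [690.6 -48.  100. ]
pack top z160
[574.5 170.6 160. ]
[583.3  55.4 160. ]
[514.9  51.3 160. ]
[509.1 165.8 160. ]
docked
[693.8 -60.8 160. ]
[ 706.  -179.2  160. ]
[ 645.9 -184.3  160. ]
[630.3 -70.  160. ]
charger z100
[790.7 189.9 100. ]
[791.3  68.  100. ]
[712.1  69.7 100. ]
[713.1 187.  100. ]
rail tips z40
[639.4 207.8  40. ]
[639.4  47.   40. ]
[667.2 192.1  40. ]
[668.3  64.   40. ]
side pack base corner front z0 [array([514.1,  60.4,   0. ]), array([519.8,  50. ,  55. ]), array([525.4,  45.8, 160. ]), array([587.1,  48.4, 160. ]), array([573.4, 173.7, 160. ])]
side charger top [array([717.9,  67.4, 100. ]), array([800.7,  62.2, 100. ]), array([790.6, 187.5, 100. ]), array([718.8, 185. , 100. ])]
```

```bash
python3 - <<'E'
from h import *
f=lambda x,y:(x/4+210+-.375,y/4+120-.375)
for q in((213,415),(247,568)):
    for z in(0,50): print("glasses tip",z,np.round(ray("top",f(*q),z)))
print("wheel",np.round(ray("top",f(708,411),27)))
im=cv2.imread("pics/top0.png"); h=cv2.cvtColor(im,cv2.COLOR_BGR2HSV)
# line fits of back / side edges via per-column/row subpixel gradient
def edge(p,q,z,n=24,w=4,pix=4):
    p=np.array(f(*p));q=np.array(f(*q));d=(q-p)/np.linalg.norm(q-p);nn=np.array([-d[1],d[0]])
    a=im.astype(np.float32);pts=[]
    for s in np.linspace(.12,.88,n):
        c=p+(q-p)*s; o=np.arange(-w,w+.01,.25)
        xy=c+o[:,None]*nn
        v=cv2.remap(a,xy[None,:,0].astype(np.float32),xy[None,:,1].astype(np.float32),cv2.INTER_LINEAR)[0]
        g=np.abs(np.diff(v,axis=0)).sum(1); g=g*(g>.5*g.max()); k=(g*(o[:-1]+.125)).sum()/g.sum()
        pts.append(ray("top",c+k*nn,z)[:2])
    vx,vy,x0,y0=cv2.fitLine(np.array(pts,np.float32),cv2.DIST_HUBER,0,.01,.01).ravel()
    r=np.abs((np.array(pts)-[x0,y0])@[-vy,vx])
    return np.degrees(np.arctan2(vy,vx)),np.round([x0,y0],1),np.round(r.mean(),2)
for nm,p,q,z in(("pack back",(301,326),(463,312),160),("pack L",(301,326),(308,418),160),("pack R",(463,312),(470,408),160),
 ("chg back",(281,52),(441,50),100),("chg L",(281,52),(285,152),100),("chg R",(441,50),(440,152),100),("chg front",(285,152),(440,152),100)):
    print(nm,edge(p,q,z))
E
```

```text
glasses tip 0 [520. 253.   0.]
glasses tip 50 [517. 247.  50.]
glasses tip 0 [398. 226.   0.]
glasses tip 50 [400. 220.  50.]
wheel [ 517. -141.   27.]
pack back (np.float32(-85.08013), array([578.2, 125.3], dtype=float32), np.float64(0.23))
pack L (np.float32(4.744496), array([544.5, 168.7], dtype=float32), np.float64(0.97))
pack R (np.float32(5.028118), array([556.3,  53.9], dtype=float32), np.float64(1.17))
chg back (np.float32(-89.38357), array([792. , 132.2], dtype=float32), np.float64(1.42))
chg L (np.float32(2.3807094), array([749.4, 189.9], dtype=float32), np.float64(0.84))
chg R (np.float32(3.7275054), array([752.1,  66.5], dtype=float32), np.float64(0.57))
chg front (np.float32(88.271736), array([707.6, 130.8], dtype=float32), np.float64(3.18))
```

The pack is at about (544.5, 110.8) with heading 4.9°. The bay origin is about (704, 128.3) with heading 0 to 1°, and its rail tips measure 161 mm apart against the 160 mm given. I'll work out the transit next.

```bash
cat >>h.py <<'E'
from scipy.spatial.transform import Rotation as Ro
def Rt(head,lean):
    h,l=np.radians(head),np.radians(lean);c,s=np.cos(h),np.sin(h);C,S=np.cos(l),np.sin(l)
    return np.array([[C*c,s,S*c],[C*s,-c,S*s],[S,0,-C]])
def now():
    s=arm.sense();return s,np.array(s["tool_pos"]),Ro.from_quat(s["tool_rot"]).as_matrix()
def rel(target=None,head=None,lean=None,tip=True):
    """shift in current tool axes (mm), and turn needed (rotvec in tool axes)"""
    s,p,R=now(); Rg=Rt(head,lean) if head is not None else R
    if target is not None:
        tg=np.array(target,float)-(14*Rg[:,2] if tip else 0)
        print("shift tool mm",np.round(R.T@(tg-p),1),"world",np.round(tg-p,1))
    print("turn",np.round(Ro.from_matrix(R.T@Rg).as_rotvec(),4))
def show():
    s,p,R=now();z=R[:,2]
    print("t",round(s["clock"],2),"tcp",np.round(p,1),"tip",np.round(p+14*z,1),"corner",np.round(p+14*z+9.5*R[:,0],1),
     "head",np.round(np.degrees(np.arctan2(z[1],z[0])),2),"yhead",np.round(np.degrees(np.arctan2(R[0,1],-R[1,1])),2),"lean",np.round(np.degrees(np.arccos(-z[2])),2),"roll",np.round(R[2,1],4),
     "F",np.round(s["contact_force"],1),"q",np.round(s["qpos"],2))
E
python3 - <<'E'
from h import *
show(); rel((500,40,300),None,None,tip=False)
rel(None,4.9,0)
E
```

```text
t 0.1 tcp [ 222.8 -583.3  235.6] tip [ 222.8 -583.3  221.6] corner [ 231.7 -579.9  221.6] head 102.86 yhead 20.9 lean 0.1 roll -0.0017 F [ 0.9  0.  -0.7] q [-1.33  0.22  1.53  0.    1.39 -0.13]
shift tool mm [ 481.3 -483.6  -63.5] world [277.2 623.3  64.4]
turn [0. 0. 0.]
turn [-0.0018 -0.      0.2793]
```

Request:
play_rows --rows '[{"gripper":1,"dx":0.01,"dy":-0.01,"dz":-0.01},{"gripper":1,"dx":0.02,"dy":-0.02,"dz":-0.01},{"gripper":1,"dx":0.03,"dy":-0.03,"dz":-0.01},{"gripper":1,"dx":0.03,"dy":-0.03,"dz":-0.01},{"gripper":1,"dx":0.03,"dy":-0.03,"dz":-0.01},{"gripper":1,"dx":0.03,"dy":-0.03,"dz":-0.01},{"gripper":1,"dx":0.03,"dy":-0.03},{"gripper":1,"dx":0.03,"dy":-0.03},{"gripper":1,"dx":0.03,"dy":-0.03},{"gripper":1,"dx":0.03,"dy":-0.03},{"gripper":1,"dx":0.03,"dy":-0.03},{"gripper":1,"dx":0.03,"dy":-0.03},{"gripper":1,"dx":0.03,"dy":-0.03},{"gripper":1,"dx":0.03,"dy":-0.03},{"gripper":1,"dx":0.03,"dy":-0.03},{"gripper":1,"dx":0.03,"dy":-0.03},{"gripper":1,"dx":0.03,"dy":-0.03},{"gripper":1,"dx":0.02,"dy":-0.02},{"gripper":1},{"gripper":1}]'

```text
validation failed for argument at $.ro...
```

```bash
python3 - <<'E'
from h import *
show(); rel((500,104,280),4.9,0,tip=False); rel((500,104,280),4.9,38)
E
```

```text
t 0.1 tcp [ 222.8 -583.3  235.6] tip [ 222.8 -583.3  221.6] corner [ 231.7 -579.9  221.6] head 102.86 yhead 20.9 lean 0.1 roll -0.0017 F [ 0.9  0.  -0.7] q [-1.33  0.22  1.53  0.    1.39 -0.13]
shift tool mm [ 504.1 -543.3  -43.4] world [277.2 687.3  44.4]
turn [-0.0018 -0.      0.2793]
shift tool mm [ 495.9 -545.7  -54.4] world [268.6 686.6  55.5]
turn [-0.0943  0.6588  0.2684]
```

The call was refused, most likely because every row has to give all seven fields.

Request:
play_rows --rows '[{"gripper":1,"dx":0.01,"dy":-0.01,"dz":-0.01,"rx":0,"ry":0,"rz":0},{"gripper":1,"dx":0.02,"dy":-0.02,"dz":-0.01,"rx":0,"ry":0,"rz":0},{"gripper":1,"dx":0.03,"dy":-0.03,"dz":-0.01,"rx":0,"ry":0,"rz":0},{"gripper":1,"dx":0.03,"dy":-0.03,"dz":-0.01,"rx":0,"ry":0,"rz":0},{"gripper":1,"dx":0.03,"dy":-0.03,"dz":-0.01,"rx":0,"ry":0,"rz":0},{"gripper":1,"dx":0.03,"dy":-0.03,"dz":-0.01,"rx":0,"ry":0,"rz":0},{"gripper":1,"dx":0.03,"dy":-0.03,"dz":0,"rx":0,"ry":0,"rz":0},{"gripper":1,"dx":0.03,"dy":-0.03,"dz":0,"rx":0,"ry":0,"rz":0},{"gripper":1,"dx":0.03,"dy":-0.03,"dz":0,"rx":0,"ry":0,"rz":0},{"gripper":1,"dx":0.03,"dy":-0.03,"dz":0,"rx":0,"ry":0,"rz":0},{"gripper":1,"dx":0.03,"dy":-0.03,"dz":0,"rx":0,"ry":0,"rz":0},{"gripper":1,"dx":0.03,"dy":-0.03,"dz":0,"rx":0,"ry":0,"rz":0},{"gripper":1,"dx":0.03,"dy":-0.03,"dz":0,"rx":0,"ry":0,"rz":0},{"gripper":1,"dx":0.03,"dy":-0.03,"dz":0,"rx":0,"ry":0,"rz":0},{"gripper":1,"dx":0.03,"dy":-0.03,"dz":0,"rx":0,"ry":0,"rz":0},{"gripper":1,"dx":0.03,"dy":-0.03,"dz":0,"rx":0,"ry":0,"rz":0},{"gripper":1,"dx":0.03,"dy":-0.03,"dz":0,"rx":0,"ry":0,"rz":0},{"gripper":1,"dx":0.02,"dy":-0.02,"dz":0,"rx":0,"ry":0,"rz":0},{"gripper":1,"dx":0,"dy":0,"dz":0,"rx":0,"ry":0,"rz":0}]'

```text
clock: 2.48
tool_pos: [511.4, 63.7, 296.9]
tool_rot: [0.983, 0.183, 0.0, -0.0]
contact_force: [-0.2, -0.8, -0.3]
gripper_width: 87.0
```

```bash
python3 - <<'E'
from h import *
show(); rel((490,104,290),4.9,0,tip=False); rel((490,104,290),4.9,38)
E
```

```text
t 2.48 tcp [511.4  63.7 296.9] tip [511.4  63.7 282.9] corner [520.3  67.1 282.9] head 80.77 yhead 21.09 lean 0.02 roll -0.0003 F [-0.2 -0.8 -0.3] q [-0.03 -0.08  1.73  0.    1.49  1.17]
shift tool mm [ -5.5 -45.3   6.9] world [-21.4  40.3  -6.9]
turn [-4.000e-04 -1.000e-04  2.826e-01]
shift tool mm [-13.8 -47.7  -4.1] world [-30.   39.6   4.1]
turn [-0.0941  0.6586  0.2721]
```

Request:
play_rows --rows '[{"gripper":1,"dx":-0.002,"dy":-0.015,"dz":0,"rx":0,"ry":0,"rz":0.094},{"gripper":1,"dx":-0.005,"dy":-0.016,"dz":0,"rx":0,"ry":0,"rz":0.094},{"gripper":1,"dx":-0.005,"dy":-0.015,"dz":0,"rx":0,"ry":0,"rz":0.094},{"gripper":1,"dx":0,"dy":0,"dz":0,"rx":0,"ry":0.083,"rz":0},{"gripper":1,"dx":0,"dy":0,"dz":0,"rx":0,"ry":0.083,"rz":0},{"gripper":1,"dx":0,"dy":0,"dz":0,"rx":0,"ry":0.083,"rz":0},{"gripper":1,"dx":0,"dy":0,"dz":0,"rx":0,"ry":0.083,"rz":0},{"gripper":1,"dx":0,"dy":0,"dz":0,"rx":0,"ry":0.083,"rz":0},{"gripper":1,"dx":0,"dy":0,"dz":0,"rx":0,"ry":0.083,"rz":0},{"gripper":1,"dx":0,"dy":0,"dz":0,"rx":0,"ry":0.083,"rz":0},{"gripper":1,"dx":0,"dy":0,"dz":0,"rx":0,"ry":0.083,"rz":0},{"gripper":1,"dx":0,"dy":0,"dz":0,"rx":0,"ry":0,"rz":0}]'

```text
clock: 3.98
tool_pos: [486.4, 102.2, 295.6]
tool_rot: [0.945, 0.039, 0.325, -0.013]
contact_force: [0.5, 0.7, 0.7]
gripper_width: 87.1
```

```bash
python3 - <<'E'
from h import *
show(); rel((480,105.5,270),4.9,38); rel((480,105.5,22),4.9,38)
for n in("side","top"): cv2.imwrite(f"pics/{n}1.png",cams.get_image(n)[:,:,::-1])
E
```

```text
t 3.98 tcp [486.4 102.2 295.6] tip [495.  102.9 284.5] corner [502.4 103.6 290.4] head 4.67 yhead 4.7 lean 37.99 roll 0.0005 F [0.5 0.7 0.7] q [ 0.03 -0.68  2.29  0.05  0.86  1.5 ]
shift tool mm [-20.5  -3.8   2.4] world [-15.    2.5 -14.5]
turn [ 0.0025  0.0002 -0.0025]
shift tool mm [-173.2   -3.9  197.8] world [ -15.     2.5 -262.5]
turn [ 0.0025  0.0002 -0.0025]
```

View pics/side1.png

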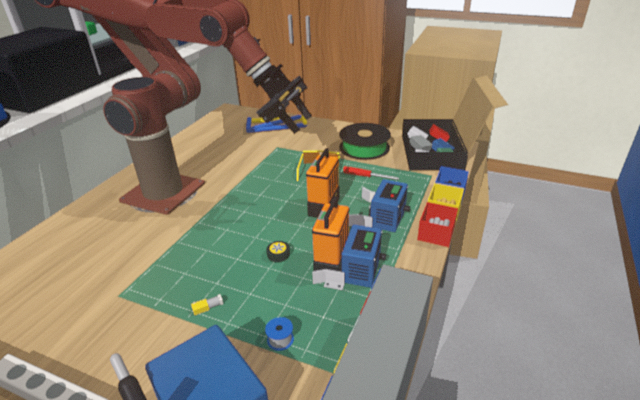

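Request:
play_rows --rows '[{"gripper":1,"dx":-0.0125,"dy":-0.001,"dz":0.014,"rx":0,"ry":0,"rz":-0.003},{"gripper":1,"dx":-0.0125,"dy":-0.001,"dz":0.014,"rx":0.002,"ry":0,"rz":0},{"gripper":1,"dx":-0.0125,"dy":-0.001,"dz":0.014,"rx":0,"ry":0,"rz":0},{"gripper":1,"dx":-0.0125,"dy":-0.001,"dz":0.014,"rx":0,"ry":0,"rz":0},{"gripper":1,"dx":-0.0125,"dy":0,"dz":0.014,"rx":0,"ry":0,"rz":0},{"gripper":1,"dx":-0.0125,"dy":0,"dz":0.014,"rx":0,"ry":0,"rz":0},{"gripper":1,"dx":-0.0125,"dy":0,"dz":0.014,"rx":0,"ry":0,"rz":0},{"gripper":1,"dx":-0.0125,"dy":0,"dz":0.014,"rx":0,"ry":0,"rz":0},{"gripper":1,"dx":-0.0125,"dy":0,"dz":0.014,"rx":0,"ry":0,"rz":0},{"gripper":1,"dx":-0.0125,"dy":0,"dz":0.014,"rx":0,"ry":0,"rz":0},{"gripper":1,"dx":-0.0125,"dy":0,"dz":0.014,"rx":0,"ry":0,"rz":0},{"gripper":1,"dx":-0.0125,"dy":0,"dz":0.014,"rx":0,"ry":0,"rz":0},{"gripper":1,"dx":0,"dy":0,"dz":0,"rx":0,"ry":0,"rz":0}]'

```text
clock: 5.7
tool_pos: [472.1, 105.4, 70.1]
tool_rot: [0.945, 0.041, 0.323, -0.014]
contact_force: [-0.0, -0.9, -0.1]
gripper_width: 86.9
```

```bash
python3 - <<'E'
from h import *
show(); rel((482,105.5,22),4.9,38)
for n,b in(("side",(140,300,260,430)),("top",(120,280,210,410))):
    i=cams.get_image(n)[:,:,::-1]; cv2.imwrite(f"pics/{n}2.png",i); i=i[b[0]:b[1],b[2]:b[3]]
    cv2.imwrite(f"pics/{n}2z.png",cv2.resize(i,None,fx=3.7,fy=3.7,interpolation=cv2.INTER_CUBIC))
E
```

```text
t 5.7 tcp [472.1 105.4  70.1] tip [480.7 106.1  59.1] corner [488.1 106.8  64.9] head 4.94 yhead 4.94 lean 37.77 roll 0.0 F [-0.  -0.9 -0.1] q [ 0.03 -0.33  2.54  0.12  0.27  1.41]
shift tool mm [-21.8   0.7  30.1] world [  1.3  -0.6 -37.1]
turn [-0.0004  0.004   0.0006]
```

View pics/side2z.png

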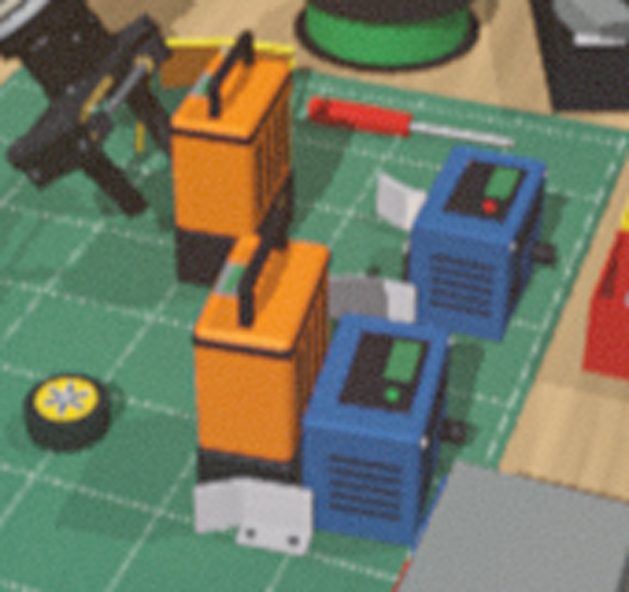

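View pics/top2z.png

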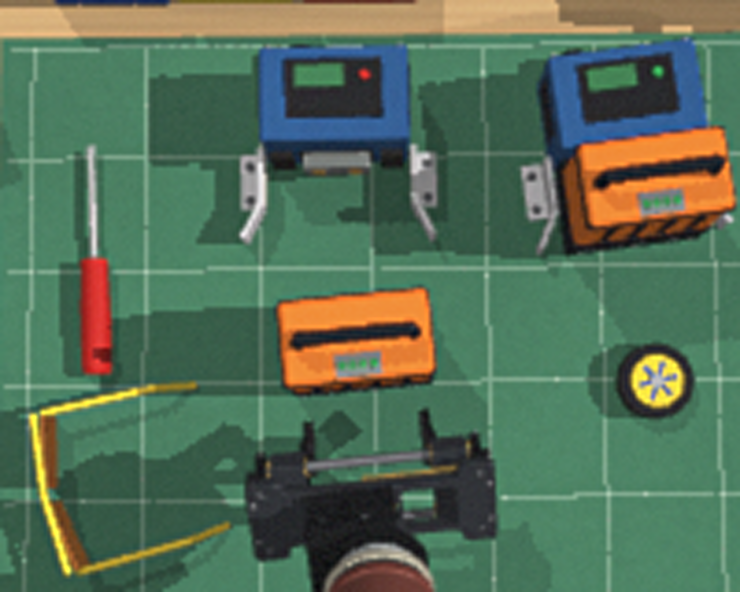

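The fingertips are now at about (480,106,59), in front of the pack. The glasses tip clears the gripper body by about 20 mm. Joints 3 and 5 are near their limits (2.54 and 0.27 rad), so I'll reduce the lean to 34° while moving forward and down.

```bash
python3 - <<'E'
from h import *
rel((492,106.4,22.5),4.9,34)
E
```

```text
shift tool mm [-15.3   0.6  36.6] world [ 10.6   0.3 -38.3]
turn [-0.0002 -0.0703  0.0008]
```

Request:
play_rows --rows '[{"gripper":1,"dx":-0.001,"dy":0,"dz":0.006,"rx":0,"ry":-0.035,"rz":0},{"gripper":1,"dx":-0.002,"dy":0,"dz":0.006,"rx":0,"ry":-0.035,"rz":0},{"gripper":1,"dx":-0.003,"dy":0,"dz":0.006,"rx":0,"ry":0,"rz":0},{"gripper":1,"dx":-0.004,"dy":0,"dz":0.006,"rx":0,"ry":0,"rz":0},{"gripper":1,"dx":-0.003,"dy":0,"dz":0.006,"rx":0,"ry":0,"rz":0},{"gripper":1,"dx":-0.003,"dy":0,"dz":0.006,"rx":0,"ry":0,"rz":0},{"gripper":1,"dx":0,"dy":0,"dz":0,"rx":0,"ry":0,"rz":0}]'

```text
clock: 6.68
tool_pos: [479.7, 106.1, 32.2]
tool_rot: [0.956, 0.041, 0.292, -0.013]
contact_force: [-0.0, 0.3, 0.3]
gripper_width: 87.0
```

```bash
python3 - <<'E'
from h import *
show();rel((497,106.7,22.5),4.9,34)
E
```

```text
t 6.67 tcp [479.7 106.1  32.2] tip [487.5 106.8  20.6] corner [495.3 107.5  25.9] head 4.93 yhead 4.95 lean 33.93 roll 0.0002 F [-0.   0.3  0.3] q [ 0.04 -0.15  2.48  0.12  0.23  1.42]
shift tool mm [8.9 0.9 3.7] world [ 9.5 -0.1  1.9]
turn [-0.0003  0.0012  0.0008]
```

Request:
play_rows --rows '[{"gripper":1,"dx":0.0022,"dy":0,"dz":0.0012,"rx":0,"ry":0,"rz":0},{"gripper":1,"dx":0.0022,"dy":0,"dz":0.0012,"rx":0,"ry":0,"rz":0},{"gripper":1,"dx":0.0022,"dy":0,"dz":0.0012,"rx":0,"ry":0,"rz":0},{"gripper":1,"dx":0.0022,"dy":0,"dz":0.0012,"rx":0,"ry":0,"rz":0},{"gripper":1,"dx":0.0012,"dy":0,"dz":0.0008,"rx":0,"ry":0,"rz":0},{"gripper":1,"dx":0,"dy":0,"dz":0,"rx":0,"ry":0,"rz":0}]'

```text
clock: 7.42
tool_pos: [491.9, 107.2, 34.2]
tool_rot: [0.955, 0.041, 0.292, -0.013]
contact_force: [0.9, 0.1, 0.0]
gripper_width: 87.1
```

```bash
python3 - <<'E'
from h import *
show()
for n,b in(("side",(140,240,260,380)),("top",(120,280,210,410))):
    i=cams.get_image(n)[:,:,::-1]; cv2.imwrite(f"pics/{n}3.png",i); i=i[b[0]:b[1],b[2]:b[3]]
    k=5 if n=="side" else 3.7
    cv2.imwrite(f"pics/{n}3z.png",cv2.resize(i,None,fx=k,fy=k,interpolation=cv2.INTER_CUBIC))
E
```

```text
t 7.42 tcp [491.9 107.2  34.2] tip [499.7 107.8  22.6] corner [507.5 108.5  28. ] head 4.93 yhead 4.95 lean 34.04 roll 0.0003 F [0.9 0.1 0. ] q [ 0.04 -0.13  2.45  0.11  0.23  1.42]
```

View pics/side3z.png

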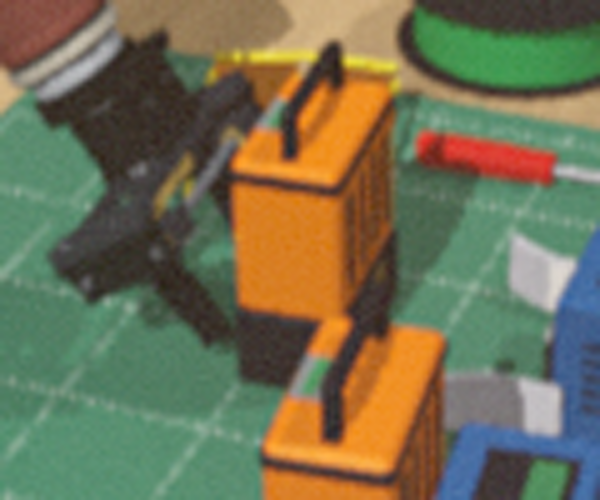

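View pics/top3z.png

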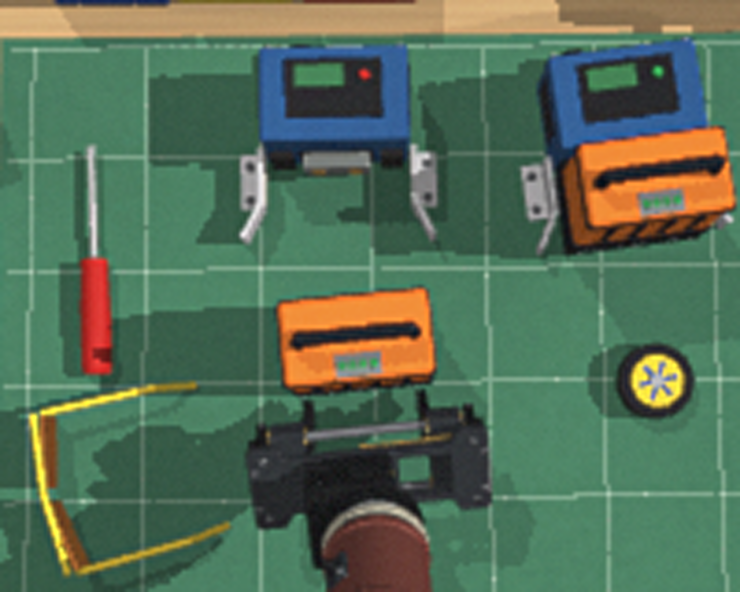

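No contact yet; the side view shows a small gap between the fingertip at (222,345) and the base at (240,345). I'll creep forward until the force shows touch.

Request:
play_rows --rows '[{"gripper":1,"dx":0.0012,"dy":0,"dz":0.0009,"rx":0,"ry":0,"rz":0},{"gripper":1,"dx":0.0012,"dy":0,"dz":0.0009,"rx":0,"ry":0,"rz":0},{"gripper":1,"dx":0.0012,"dy":0,"dz":0.0009,"rx":0,"ry":0,"rz":0},{"gripper":1,"dx":0.0012,"dy":0,"dz":0.0009,"rx":0,"ry":0,"rz":0}]'

```text
clock: 8.02
tool_pos: [496.8, 107.7, 33.2]
tool_rot: [0.956, 0.041, 0.291, -0.013]
contact_force: [-13.8, -2.6, 11.5]
gripper_width: 87.2
```

Request:
play_rows --rows '[{"gripper":1,"dx":0.0012,"dy":0,"dz":0.0008,"rx":0,"ry":0,"rz":0},{"gripper":1,"dx":0.0012,"dy":0,"dz":0.0008,"rx":0,"ry":0,"rz":0},{"gripper":1,"dx":0.0012,"dy":0,"dz":0.0008,"rx":0,"ry":0,"rz":0}]'

```text
clock: 8.4
tool_pos: [499.0, 108.2, 31.8]
tool_rot: [0.956, 0.042, 0.289, -0.013]
contact_force: [-20.5, -2.1, 16.7]
gripper_width: 86.9
```

```bash
python3 - <<'E'
from h import *
show()
E
```

```text
t 8.4 tcp [499.  108.2  31.8] tip [506.7 108.8  20.2] corner [514.6 109.5  25.4] head 5.0 yhead 4.99 lean 33.66 roll -0.0001 F [-20.5  -2.1  16.7] q [ 0.04 -0.1   2.43  0.11  0.22  1.43]
```

The reaction is -20 N in x and +17 N in z. The tool drifted down 2.4 mm because joint 5 is against its limit (0.22 against 0.2 rad). I'll back off a little, reduce the lean to 31° to free that joint, and approach again.

Request:
play_rows --rows '[{"gripper":1,"dx":-0.003,"dy":0,"dz":-0.004,"rx":0,"ry":0,"rz":0},{"gripper":1,"dx":-0.003,"dy":0,"dz":-0.004,"rx":0,"ry":-0.025,"rz":0},{"gripper":1,"dx":0,"dy":0,"dz":0,"rx":0,"ry":-0.025,"rz":0},{"gripper":1,"dx":0,"dy":0,"dz":0,"rx":0,"ry":0,"rz":0}]'

```text
clock: 8.9
tool_pos: [493.8, 107.3, 38.1]
tool_rot: [0.962, 0.042, 0.269, -0.011]
contact_force: [0.8, -1.1, -0.4]
gripper_width: 87.5
```

```bash
python3 - <<'E'
from h import *
show()
for n,b in(("side",(140,240,260,380)),("top",(120,280,210,410))):
    i=cams.get_image(n)[:,:,::-1]; cv2.imwrite(f"pics/{n}4.png",i); i=i[b[0]:b[1],b[2]:b[3]]
    k=5 if n=="side" else 3.7
    cv2.imwrite(f"pics/{n}4z.png",cv2.resize(i,None,fx=k,fy=k,interpolation=cv2.INTER_CUBIC))
E
```

```text
t 8.9 tcp [493.8 107.3  38.1] tip [501.1 107.9  26.1] corner [509.2 108.6  31.1] head 4.92 yhead 4.95 lean 31.27 roll 0.0004 F [ 0.8 -1.1 -0.4] q [ 0.04 -0.12  2.41  0.07  0.31  1.46]
```

View pics/side4z.png

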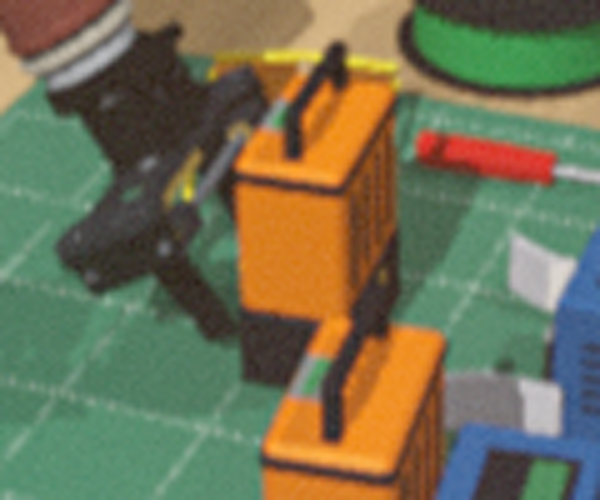

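View pics/top4z.png

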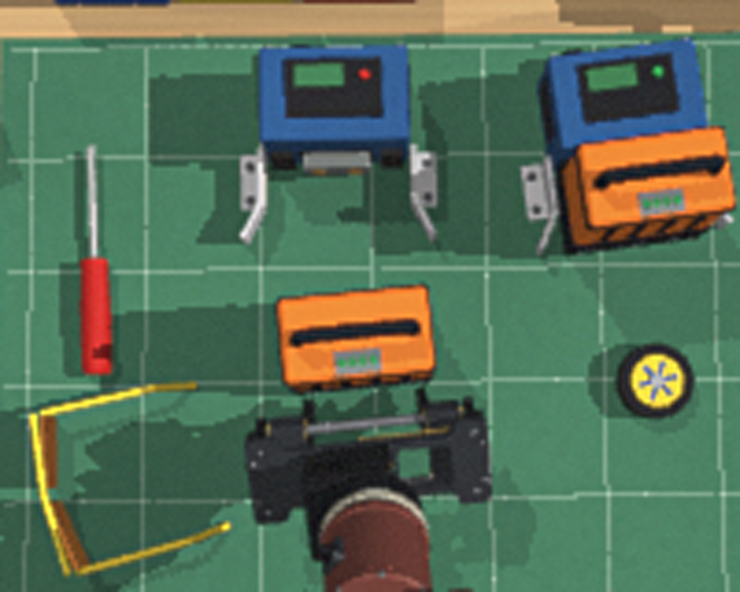

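The pack stands upright, about 3 mm further on, and joint 5 is free again. I'll lower to about 27 mm and start the steered push.

Request:
play_rows --rows '[{"gripper":1,"dx":0.0006,"dy":0,"dz":0.0019,"rx":0,"ry":0,"rz":0},{"gripper":1,"dx":0.0006,"dy":0,"dz":0.0019,"rx":0,"ry":0,"rz":0},{"gripper":1,"dx":0.0006,"dy":0,"dz":0.0019,"rx":0,"ry":0,"rz":0},{"gripper":1,"dx":0.0018,"dy":0,"dz":0.0011,"rx":0,"ry":0,"rz":0},{"gripper":1,"dx":0.0018,"dy":0,"dz":0.0011,"rx":0,"ry":0,"rz":0},{"gripper":1,"dx":0.0018,"dy":-0.0004,"dz":0.0011,"rx":-0.001,"ry":0,"rz":0.0016},{"gripper":1,"dx":0.0018,"dy":-0.0004,"dz":0.0011,"rx":-0.001,"ry":0,"rz":0.0016},{"gripper":1,"dx":0.0018,"dy":-0.0004,"dz":0.0011,"rx":-0.001,"ry":0,"rz":0.0016},{"gripper":1,"dx":0.0018,"dy":-0.0004,"dz":0.0011,"rx":-0.001,"ry":0,"rz":0.0016},{"gripper":1,"dx":0.0018,"dy":-0.0004,"dz":0.0011,"rx":-0.001,"ry":0,"rz":0.0016}]'

```text
clock: 10.25
tool_pos: [508.5, 110.7, 31.2]
tool_rot: [0.963, 0.037, 0.265, -0.01]
contact_force: [-20.5, -4.4, 16.3]
gripper_width: 87.3
```

```bash
python3 - <<'E'
from h import *
show()
E
```

```text
t 10.25 tcp [508.5 110.7  31.2] tip [515.7 111.2  19.2] corner [523.8 111.8  24. ] head 4.38 yhead 4.42 lean 30.78 roll 0.0004 F [-20.5  -4.4  16.3] q [ 0.06 -0.06  2.37  0.04  0.29  1.52]
```

Request:
play_rows --rows '[{"gripper":1,"dx":0.002,"dy":-0.0004,"dz":0.0007,"rx":-0.001,"ry":0,"rz":0.0016},{"gripper":1,"dx":0.002,"dy":-0.0004,"dz":0.0007,"rx":-0.001,"ry":0,"rz":0.0016},{"gripper":1,"dx":0.002,"dy":-0.0004,"dz":0.0007,"rx":-0.001,"ry":0,"rz":0.0016},{"gripper":1,"dx":0.002,"dy":-0.0004,"dz":0.0007,"rx":-0.001,"ry":0,"rz":0.0016}]'

```text
clock: 10.75
tool_pos: [515.8, 112.7, 31.8]
tool_rot: [0.964, 0.034, 0.264, -0.009]
contact_force: [-11.0, -3.4, 2.7]
gripper_width: 87.0
```

```bash
python3 - <<'E'
from h import *
show()
for n,b in(("side",(140,240,260,380)),("top",(120,280,210,410))):
    i=cams.get_image(n)[:,:,::-1]; cv2.imwrite(f"pics/{n}5.png",i); i=i[b[0]:b[1],b[2]:b[3]]
    k=5 if n=="side" else 3.7
    cv2.imwrite(f"pics/{n}5z.png",cv2.resize(i,None,fx=k,fy=k,interpolation=cv2.INTER_CUBIC))
show()
E
```

```text
t 10.75 tcp [515.8 112.7  31.8] tip [522.9 113.2  19.7] corner [531.  113.8  24.6] head 3.92 yhead 3.98 lean 30.65 roll 0.0006 F [-11.   -3.4   2.7] q [ 0.06 -0.04  2.35  0.01  0.3   1.56]
t 10.85 tcp [516.  112.8  31.9] tip [523.2 113.3  19.8] corner [531.3 113.8  24.7] head 3.92 yhead 3.98 lean 30.68 roll 0.0005 F [-9.5 -2.5  0.7] q [ 0.06 -0.04  2.35  0.01  0.3   1.56]
```

View pics/side5z.png

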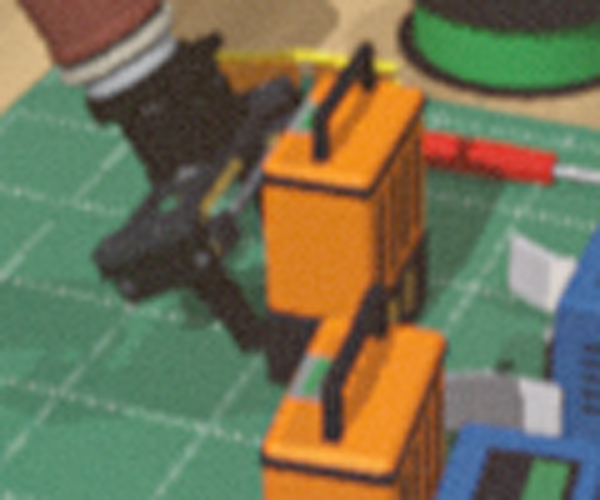

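View pics/top5z.png

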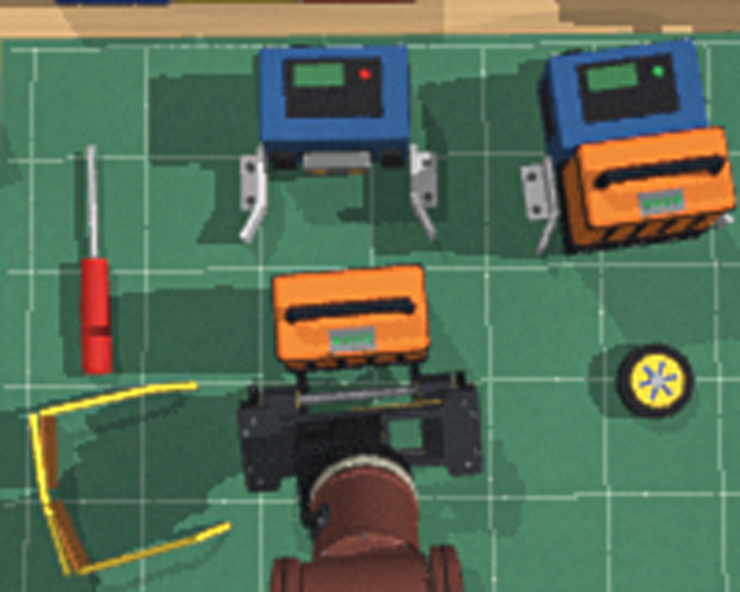

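```bash
cat >>h.py <<'E'
def edge(im,p,q,z,n=24,w=3.5):
    p=np.array(p,float);q=np.array(q,float);d=(q-p)/np.linalg.norm(q-p);nn=np.array([-d[1],d[0]])
    a=im.astype(np.float32);pts=[]
    for s in np.linspace(.12,.88,n):
        c=p+(q-p)*s; o=np.arange(-w,w+.01,.25); xy=(c+o[:,None]*nn).astype(np.float32)
        v=cv2.remap(a,xy[None,:,0],xy[None,:,1],cv2.INTER_LINEAR)[0]
        g=np.abs(np.diff(v,axis=0)).sum(1); g=g*(g>.5*g.max()); k=(g*(o[:-1]+.125)).sum()/g.sum()
        pts.append(ray("top",c+k*nn,z)[:2])
    vx,vy,x0,y0=[float(t) for t in cv2.fitLine(np.array(pts,np.float32),cv2.DIST_HUBER,0,.01,.01).ravel()]
    return np.degrees(np.arctan2(vy,vx)),np.array([x0,y0])
def pack(im,BL,BR,FR,FL):
    ab,pb=edge(im,BL,BR,160); al,pl=edge(im,BL,FL,160); ar,pr=edge(im,BR,FR,160)
    ab=(ab+90)%180; ab=ab-180 if ab>90 else ab
    h=np.radians(ab); u=np.array([np.cos(h),np.sin(h)]); v=np.array([-u[1],u[0]])
    s=((pl+pr)/2)@v; o=u*(pb@u-34.5)+v*s
    print("pack head back",round(ab,2),"L",round(al,2),"R",round(ar,2),"width",round((pl-pr)@v,1),"origin",np.round(o,1))
E
python3 - <<'E'
from h import *
f=lambda k,x,y:(x/k+210-.5+.5/k,y/k+120-.5+.5/k)
im=cv2.imread("pics/top0.png"); pack(im,*[f(4,*q) for q in((301,326),(463,312),(470,408),(308,418))])
im=cv2.imread("pics/top5.png"); pack(im,*[f(3.7,*q) for q in((274,282),(421,265),(429,350),(279,360))])
im=cv2.imread("pics/top0.png"); pack(im,*[f(4,*q) for q in((622,158),(785,140),(795,222),(637,245))])
E
```

```text
pack head back 4.92 L 5.1 R 4.36 width 115.1 origin [544.8 110.9]
pack head back 2.46 L 3.47 R 3.72 width 114.1 origin [564.7 115. ]
pack head back 7.24 L 7.49 R 7.2 width 113.9 origin [ 667.9 -123.9]
```

```bash
python3 - <<'E'
from h import *
f=lambda k,x,y:(x/k+210-.5+.5/k,y/k+120-.5+.5/k)
im=cv2.imread("pics/top0.png"); F=lambda *a:f(4,*a)
for nm,c in (("empty",((281,52),(441,50),(440,152),(285,152))),("busy",((588,60),(748,43),(764,140),(600,165)))):
    BL,BR,FR,FL=[F(*q) for q in c]
    print(nm,[ (round(a,2),np.round(p,1)) for a,p in(edge(im,BL,BR,100,w=2),edge(im,BL,FL,100,w=2),edge(im,BR,FR,100,w=2))])
# panel edges
for nm,p,q in(("panel top",(308,66),(405,63)),("panel bot",(311,127),(413,125)),("busy panel top",(624,72),(724,59)),("busy panel bot",(636,132),(733,117))):
    print(nm,edge(im,F(*p),F(*q),100,w=2.)[0])
E
```

```text
empty [(np.float64(-89.6), array([791.4, 141.9])), (np.float64(0.99), array([755.8, 189.8])), (np.float64(-0.69), array([746.8,  68.1]))]
busy [(np.float64(-83.69), array([ 790.2, -101.9])), (np.float64(5.55), array([742.5, -50.7])), (np.float64(8.67), array([ 760.8, -173.7]))]
panel top -86.68351541465154
panel bot 89.67131330054151
busy panel top -80.33196587777559
busy panel bot -82.93835193172397
```

Request:
play_rows --rows '[{"gripper":1,"dx":0.0019,"dy":-0.0004,"dz":0.001,"rx":-0.001,"ry":0,"rz":0.0017},{"gripper":1,"dx":0.0019,"dy":-0.0004,"dz":0.001,"rx":-0.001,"ry":0,"rz":0.0017},{"gripper":1,"dx":0.0019,"dy":-0.0004,"dz":0.001,"rx":-0.001,"ry":0,"rz":0.0017},{"gripper":1,"dx":0.0019,"dy":-0.0004,"dz":0.001,"rx":-0.001,"ry":0,"rz":0.0017},{"gripper":1,"dx":0.0019,"dy":-0.0004,"dz":0.001,"rx":-0.001,"ry":0,"rz":0.0017},{"gripper":1,"dx":0.0019,"dy":-0.0004,"dz":0.001,"rx":-0.001,"ry":0,"rz":0.0017},{"gripper":1,"dx":0.0019,"dy":-0.0004,"dz":0.001,"rx":-0.001,"ry":0,"rz":0.0017},{"gripper":1,"dx":0.0019,"dy":-0.0004,"dz":0.001,"rx":-0.001,"ry":0,"rz":0.0017},{"gripper":1,"dx":0.0019,"dy":-0.0004,"dz":0.001,"rx":-0.001,"ry":0,"rz":0.0017},{"gripper":1,"dx":0.0019,"dy":-0.0004,"dz":0.001,"rx":-0.001,"ry":0,"rz":0.0017},{"gripper":1,"dx":0.0019,"dy":-0.0004,"dz":0.001,"rx":-0.001,"ry":0,"rz":0.0017},{"gripper":1,"dx":0.0019,"dy":-0.0004,"dz":0.001,"rx":-0.001,"ry":0,"rz":0.0017}]'

```text
clock: 12.35
tool_pos: [540.4, 118.9, 32.3]
tool_rot: [0.964, 0.022, 0.263, -0.006]
contact_force: [-7.8, -1.0, -3.6]
gripper_width: 87.1
```

```bash
cat >look.py <<'E'
import sys
from h import *
i0=sys.argv[1]; show()
for n,b in(("side",(140,240,280,400)),("top",(120,220,250,370))):
    i=cams.get_image(n)[:,:,::-1]; cv2.imwrite(f"pics/{n}{i0}.png",i); i=i[b[0]:b[1],b[2]:b[3]]
    cv2.imwrite(f"pics/{n}{i0}z.png",cv2.resize(i,None,fx=5,fy=5,interpolation=cv2.INTER_CUBIC))
E
python3 look.py 6
```

```text
t 12.35 tcp [540.4 118.9  32.3] tip [547.5 119.2  20.2] corner [555.7 119.6  25.1] head 2.52 yhead 2.6 lean 30.55 roll 0.0008 F [-7.8 -1.  -3.6] q [ 0.09  0.03  2.28 -0.07  0.3   1.68]
```

View pics/top6z.png

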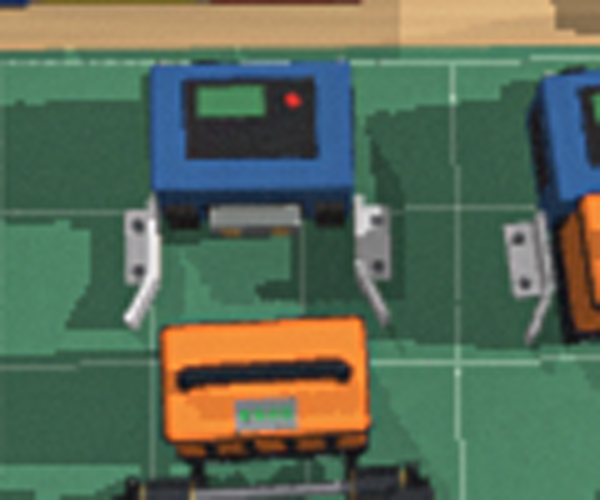

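View pics/side6z.png

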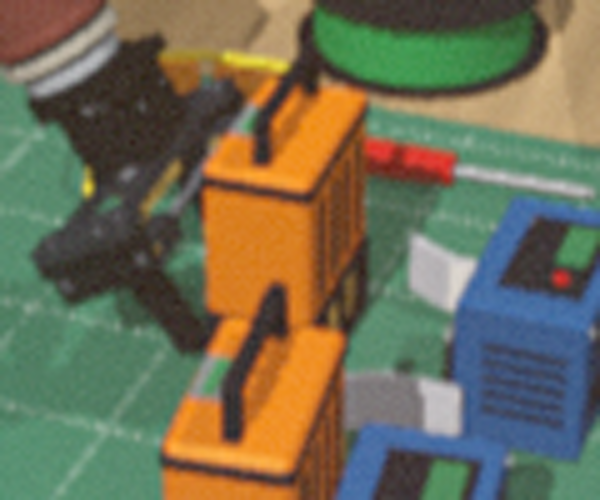

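```bash
python3 - <<'E'
from h import *
f=lambda x,y:(x/5+250-.4,y/5+120-.4)
im=cv2.imread("pics/top6.png"); pack(im,*[f(*q) for q in((162,328),(363,318),(370,428),(167,440))])
E
```

```text
pack head back 1.82 L 3.59 R 2.06 width 114.6 origin [589.1 120.1]
```

Request:
play_rows --rows '[{"gripper":1,"dx":0.0018,"dy":-0.0004,"dz":0.0011,"rx":-0.001,"ry":0,"rz":0.0017},{"gripper":1,"dx":0.0018,"dy":-0.0004,"dz":0.0011,"rx":-0.001,"ry":0,"rz":0.0017},{"gripper":1,"dx":0.0018,"dy":-0.0004,"dz":0.0011,"rx":-0.001,"ry":0,"rz":0.0017},{"gripper":1,"dx":0.0018,"dy":-0.0004,"dz":0.0011,"rx":-0.001,"ry":0,"rz":0.0017},{"gripper":1,"dx":0.0018,"dy":-0.0004,"dz":0.0011,"rx":-0.001,"ry":0,"rz":0.0017},{"gripper":1,"dx":0.0018,"dy":-0.0004,"dz":0.0011,"rx":-0.001,"ry":0,"rz":0.0017},{"gripper":1,"dx":0.0018,"dy":-0.0004,"dz":0.0011,"rx":-0.001,"ry":0,"rz":0.0017},{"gripper":1,"dx":0.0018,"dy":-0.0004,"dz":0.0011,"rx":-0.001,"ry":0,"rz":0.0017},{"gripper":1,"dx":0.0018,"dy":-0.0004,"dz":0.0011,"rx":-0.001,"ry":0,"rz":0.0017},{"gripper":1,"dx":0.0018,"dy":-0.0004,"dz":0.0011,"rx":-0.001,"ry":0,"rz":0.0017},{"gripper":1,"dx":0.0018,"dy":-0.0004,"dz":0.0011,"rx":-0.001,"ry":0,"rz":0.0017},{"gripper":1,"dx":0.0018,"dy":-0.0004,"dz":0.0011,"rx":-0.001,"ry":0,"rz":0.0017},{"gripper":1,"dx":0.0018,"dy":-0.0004,"dz":0.0011,"rx":-0.001,"ry":0,"rz":0.0017},{"gripper":1,"dx":0.0018,"dy":-0.0004,"dz":0.0011,"rx":-0.001,"ry":0,"rz":0.0017},{"gripper":1,"dx":0.0018,"dy":-0.0004,"dz":0.0011,"rx":-0.001,"ry":0,"rz":0.0017},{"gripper":1,"dx":0.0018,"dy":-0.0004,"dz":0.0011,"rx":-0.001,"ry":0,"rz":0.0017}]'

```text
clock: 14.45
tool_pos: [574.1, 126.2, 32.1]
tool_rot: [0.965, 0.007, 0.264, -0.001]
contact_force: [-9.2, -0.9, -2.1]
gripper_width: 87.5
```

```bash
python3 look.py 7
```

```text
t 14.45 tcp [574.1 126.2  32.1] tip [581.2 126.2  20.1] corner [589.4 126.4  24.9] head 0.66 yhead 0.77 lean 30.56 roll 0.0011 F [-9.2 -0.9 -2.1] q [ 0.11  0.11  2.19 -0.16  0.31  1.81]
```

View pics/top7z.png

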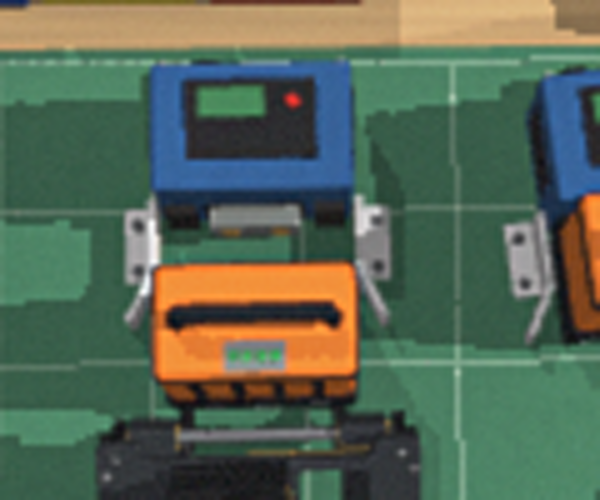

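View pics/side7z.png

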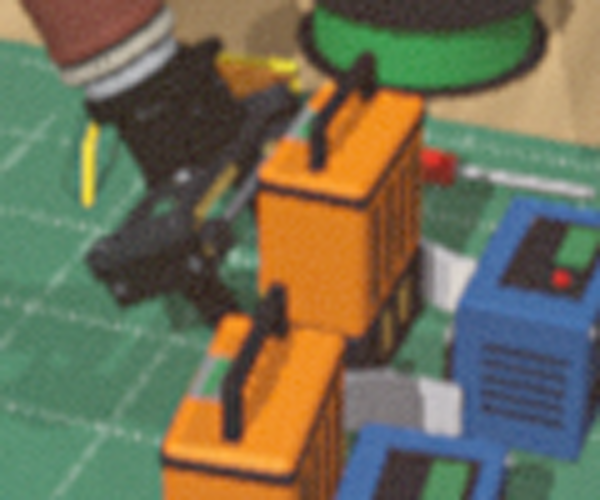

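```bash
python3 - <<'E'
from h import *
f=lambda x,y:(x/5+250-.4,y/5+120-.4)
im=cv2.imread("pics/top7.png"); pack(im,*[f(*q) for q in((152,268),(356,262),(358,372),(155,380))])
E
```

```text
pack head back -0.3 L 6.84 R -2.89 width 116.7 origin [622.1 125.4]
```

Request:
play_rows --rows '[{"gripper":1,"dx":0.0018,"dy":-0.0004,"dz":0.0011,"rx":-0.001,"ry":0,"rz":0.0017},{"gripper":1,"dx":0.0018,"dy":-0.0004,"dz":0.0011,"rx":0,"ry":0,"rz":0},{"gripper":1,"dx":0.0018,"dy":-0.0004,"dz":0.0011,"rx":0,"ry":0,"rz":0},{"gripper":1,"dx":0.0018,"dy":-0.0003,"dz":0.0011,"rx":0,"ry":0,"rz":0},{"gripper":1,"dx":0.0018,"dy":-0.0002,"dz":0.0011,"rx":0,"ry":0,"rz":0},{"gripper":1,"dx":0.0018,"dy":0,"dz":0.0011,"rx":0,"ry":0,"rz":0},{"gripper":1,"dx":0.0018,"dy":0,"dz":0.0011,"rx":0,"ry":0,"rz":0},{"gripper":1,"dx":0.0018,"dy":0,"dz":0.0011,"rx":0,"ry":0,"rz":0},{"gripper":1,"dx":0.0018,"dy":0,"dz":0.0011,"rx":0,"ry":0,"rz":0},{"gripper":1,"dx":0.0018,"dy":0,"dz":0.0011,"rx":0,"ry":0,"rz":0}]'

```text
clock: 15.8
tool_pos: [595.2, 128.3, 32.1]
tool_rot: [0.965, 0.006, 0.264, -0.001]
contact_force: [-9.5, 0.0, -2.2]
gripper_width: 86.6
```

```bash
python3 look.py 8
```

```text
t 15.8 tcp [595.2 128.3  32.1] tip [602.3 128.4  20. ] corner [610.5 128.5  24.9] head 0.58 yhead 0.68 lean 30.58 roll 0.001 F [-9.5  0.  -2.2] q [ 0.11  0.16  2.14 -0.16  0.32  1.81]
```

View pics/top8z.png

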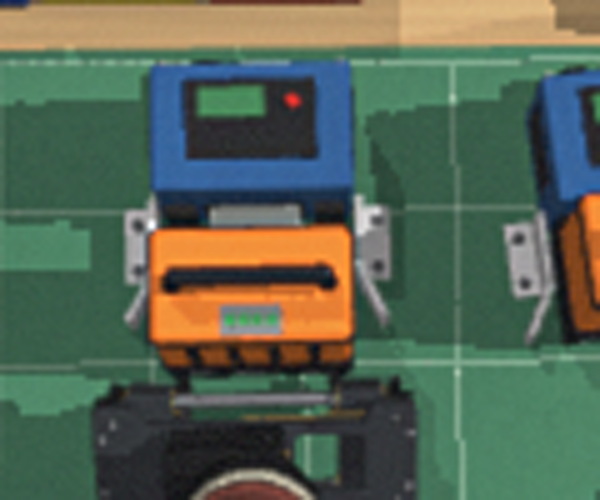

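View pics/side8z.png

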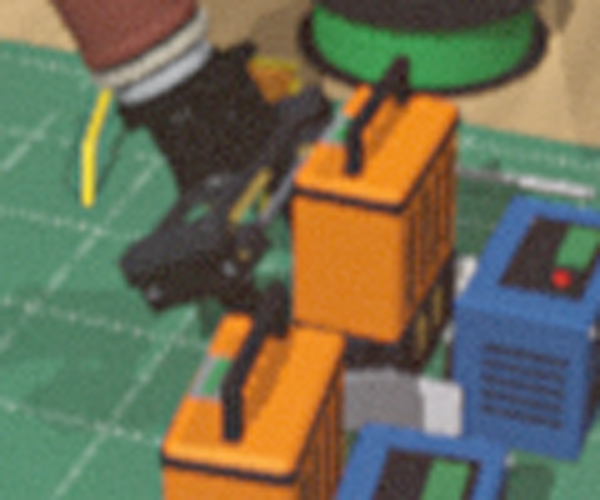

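Request:
play_rows --rows '[{"gripper":1,"dx":0.0018,"dy":0,"dz":0.0011,"rx":0,"ry":0,"rz":0},{"gripper":1,"dx":0.0018,"dy":0,"dz":0.0011,"rx":0,"ry":0,"rz":0},{"gripper":1,"dx":0.0018,"dy":0,"dz":0.0011,"rx":0,"ry":0,"rz":0},{"gripper":1,"dx":0.0018,"dy":0,"dz":0.0011,"rx":0,"ry":0,"rz":0},{"gripper":1,"dx":0.0018,"dy":0,"dz":0.0011,"rx":0,"ry":0,"rz":0},{"gripper":1,"dx":0.0018,"dy":0,"dz":0.0011,"rx":0,"ry":0,"rz":0},{"gripper":1,"dx":0.0009,"dy":0,"dz":0.0005,"rx":0,"ry":0,"rz":0},{"gripper":1,"dx":0.0009,"dy":0,"dz":0.0005,"rx":0,"ry":0,"rz":0}]'

```text
clock: 16.9
tool_pos: [609.9, 128.5, 32.1]
tool_rot: [0.965, 0.006, 0.264, -0.001]
contact_force: [-9.0, -0.3, 0.0]
gripper_width: 87.4
```

Request:
play_rows --rows '[{"gripper":1,"dx":0.0009,"dy":0,"dz":0.0005,"rx":0,"ry":0,"rz":0},{"gripper":1,"dx":0.0009,"dy":0,"dz":0.0005,"rx":0,"ry":0,"rz":0},{"gripper":1,"dx":0.0009,"dy":0,"dz":0.0005,"rx":0,"ry":0,"rz":0},{"gripper":1,"dx":0.0009,"dy":0,"dz":0.0005,"rx":0,"ry":0,"rz":0}]'

```text
clock: 17.4
tool_pos: [614.0, 128.6, 32.2]
tool_rot: [0.965, 0.006, 0.264, -0.001]
contact_force: [-8.6, 0.4, -1.5]
gripper_width: 87.0
```

```bash
python3 - <<'E'
from h import *
show()
E
```

```text
t 17.4 tcp [614.  128.6  32.2] tip [621.1 128.7  20.1] corner [629.3 128.8  24.9] head 0.59 yhead 0.68 lean 30.57 roll 0.0009 F [-8.6  0.4 -1.5] q [ 0.11  0.19  2.09 -0.15  0.32  1.8 ]
```

Request:
play_rows --rows '[{"gripper":1,"dx":0.0009,"dy":0,"dz":0.0005,"rx":0,"ry":0,"rz":0},{"gripper":1,"dx":0.0009,"dy":0,"dz":0.0005,"rx":0,"ry":0,"rz":0},{"gripper":1,"dx":0.0009,"dy":0,"dz":0.0005,"rx":0,"ry":0,"rz":0}]'

```text
clock: 17.77
tool_pos: [616.6, 128.7, 32.0]
tool_rot: [0.965, 0.006, 0.263, -0.001]
contact_force: [-12.3, -0.3, 0.5]
gripper_width: 87.3
```

Request:
play_rows --rows '[{"gripper":1,"dx":0.0009,"dy":0,"dz":0.0005,"rx":0,"ry":0,"rz":0},{"gripper":1,"dx":0.0009,"dy":0,"dz":0.0005,"rx":0,"ry":0,"rz":0}]'

```text
clock: 18.02
tool_pos: [618.6, 128.7, 32.0]
tool_rot: [0.965, 0.006, 0.263, -0.001]
contact_force: [-11.9, 0.8, 0.5]
gripper_width: 87.2
```

Request:
play_rows --rows '[{"gripper":1,"dx":0.0009,"dy":0,"dz":0.0005,"rx":0,"ry":0,"rz":0}]'

```text
clock: 18.15
tool_pos: [619.5, 128.7, 32.0]
tool_rot: [0.965, 0.006, 0.263, -0.001]
contact_force: [-12.2, -0.0, 0.8]
gripper_width: 87.0
```

```bash
python3 look.py 9
```

```text
t 18.15 tcp [619.5 128.7  32. ] tip [626.6 128.8  19.9] corner [634.8 128.9  24.7] head 0.58 yhead 0.68 lean 30.49 roll 0.001 F [-12.2  -0.    0.8] q [ 0.11  0.21  2.08 -0.15  0.33  1.79]
```

View pics/top9z.png

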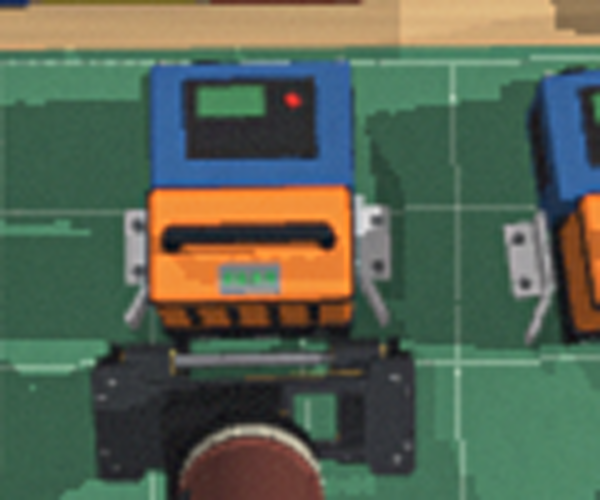

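View pics/side9z.png

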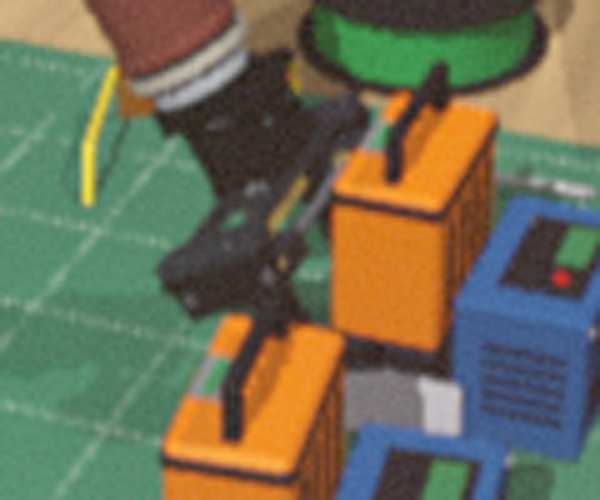

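Request:
play_rows --rows '[{"gripper":1,"dx":0.0009,"dy":0,"dz":0.0005,"rx":0,"ry":0,"rz":0},{"gripper":1,"dx":0.0009,"dy":0,"dz":0.0005,"rx":0,"ry":0,"rz":0}]'

```text
clock: 18.5
tool_pos: [621.5, 128.7, 32.0]
tool_rot: [0.965, 0.006, 0.263, -0.001]
contact_force: [-13.2, -0.9, 2.3]
gripper_width: 87.0
```

Request:
play_rows --rows '[{"gripper":1,"dx":0.0009,"dy":0,"dz":0.0005,"rx":0,"ry":0,"rz":0}]'

```text
clock: 18.62
tool_pos: [622.3, 128.7, 31.9]
tool_rot: [0.965, 0.006, 0.263, -0.001]
contact_force: [-17.5, 0.5, 4.0]
gripper_width: 86.8
```

Request:
play_rows --rows '[{"gripper":1,"dx":0.0009,"dy":0,"dz":0.0005,"rx":0,"ry":0,"rz":0}]'

```text
clock: 18.75
tool_pos: [622.5, 128.7, 31.7]
tool_rot: [0.965, 0.006, 0.262, -0.001]
contact_force: [-25.4, -0.4, 12.0]
gripper_width: 86.8
```

Request:
play_rows --rows '[{"gripper":1,"dx":0.0007,"dy":0,"dz":-0.0002,"rx":0,"ry":0,"rz":0},{"gripper":1,"dx":0.0006,"dy":0,"dz":0,"rx":0,"ry":0,"rz":0}]'

```text
clock: 19.0
tool_pos: [622.6, 128.7, 31.8]
tool_rot: [0.965, 0.006, 0.261, -0.001]
contact_force: [-24.3, 0.0, 8.0]
gripper_width: 87.0
```

```bash
python3 look.py 10; python3 - <<'E'
from h import *
show();print(arm.sense()["torque"])
f=lambda x,y:(x/5+250-.4,y/5+120-.4)
for n in(9,10):
    im=cv2.imread(f"pics/top{n}.png"); pack(im,*[f(*q) for q in((149,189 if n==9 else 182),(352,188 if n==9 else 182),(353,298 if n==9 else 292),(152,300 if n==9 else 294))])
E
```

```text
t 19.0 tcp [622.6 128.7  31.8] tip [629.6 128.8  19.7] corner [637.8 128.9  24.5] head 0.54 yhead 0.67 lean 30.25 roll 0.0014 F [-24.3   0.    8. ] q [ 0.11  0.21  2.07 -0.15  0.34  1.79]
t 19.1 tcp [622.5 128.7  31.8] tip [629.6 128.8  19.7] corner [637.8 128.9  24.4] head 0.53 yhead 0.67 lean 30.24 roll 0.0014 F [-23.3   0.4   8.2] q [ 0.1   0.21  2.07 -0.15  0.34  1.79]
[ 0.02541678  2.97923712 -0.09691462]
pack head back 0.35 L 0.07 R -1.7 width 117.1 origin [667.2 128.4]
pack head back 0.34 L -0.94 R -2.37 width 117.0 origin [669.7 128.3]
```

View pics/top10z.png

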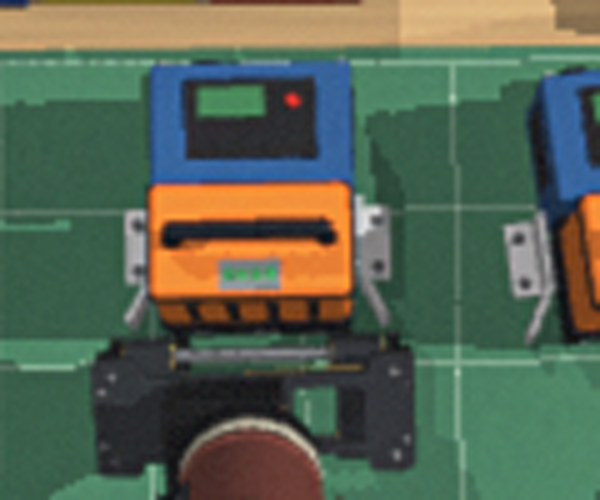

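View pics/side10z.png

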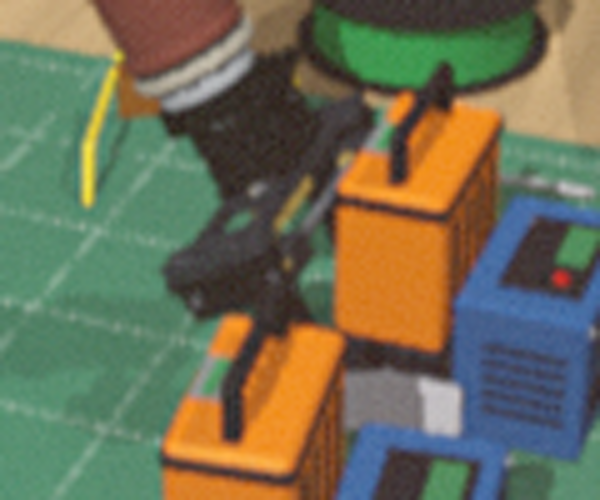

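The pack reads (669.7, 128.3) with heading 0.34°, against an expected home of (669, 128.4, 0.4°). The force jumped from 13 to 25 N while the tool stopped moving. The yaw moment is only about 0.1 N m, so both stops are loaded. Now I'll retreat gently straight back.

Request:
play_rows --rows '[{"gripper":1,"dx":-0.0009,"dy":0,"dz":-0.0005,"rx":0,"ry":0,"rz":0},{"gripper":1,"dx":-0.0009,"dy":0,"dz":-0.0005,"rx":0,"ry":0,"rz":0},{"gripper":1,"dx":-0.0009,"dy":0,"dz":-0.0005,"rx":0,"ry":0,"rz":0},{"gripper":1,"dx":-0.0009,"dy":0,"dz":-0.0005,"rx":0,"ry":0,"rz":0},{"gripper":1,"dx":-0.0018,"dy":0,"dz":-0.0011,"rx":0,"ry":0,"rz":0},{"gripper":1,"dx":-0.0018,"dy":0,"dz":-0.0011,"rx":0,"ry":0,"rz":0},{"gripper":1,"dx":-0.004,"dy":0,"dz":-0.0025,"rx":0,"ry":0,"rz":0},{"gripper":1,"dx":-0.006,"dy":0,"dz":-0.004,"rx":0,"ry":0,"rz":0},{"gripper":1,"dx":-0.008,"dy":0,"dz":-0.005,"rx":0,"ry":0,"rz":0},{"gripper":1,"dx":-0.008,"dy":0,"dz":-0.005,"rx":0,"ry":0,"rz":0},{"gripper":1,"dx":-0.005,"dy":0,"dz":-0.004,"rx":0,"ry":0,"rz":0},{"gripper":1,"dx":0,"dy":0,"dz":0,"rx":0,"ry":0,"rz":0}]'

```text
clock: 20.6
tool_pos: [584.0, 128.6, 39.0]
tool_rot: [0.963, 0.006, 0.269, -0.002]
contact_force: [0.4, -0.3, 0.1]
gripper_width: 87.0
```

```bash
python3 look.py 11; python3 - <<'E'
from h import *
f=lambda x,y:(x/5+250-.4,y/5+120-.4)
im=cv2.imread("pics/top11.png"); pack(im,*[f(*q) for q in((149,182),(352,182),(353,292),(152,294))])
E
```

```text
t 20.6 tcp [584.  128.6  39. ] tip [591.2 128.7  27.1] corner [599.4 128.8  32. ] head 0.73 yhead 0.71 lean 31.17 roll -0.0002 F [ 0.4 -0.3  0.1] q [ 0.11  0.12  2.17 -0.17  0.32  1.82]
pack head back 0.36 L -0.86 R -3.61 width 117.3 origin [669.7 128.1]
```

View pics/top11z.png

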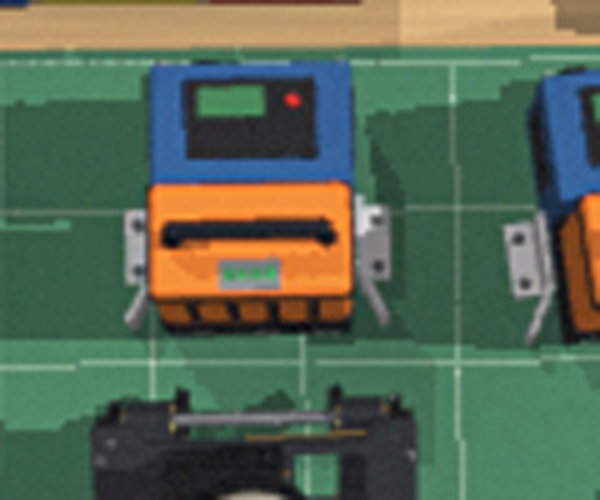

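View pics/side11z.png

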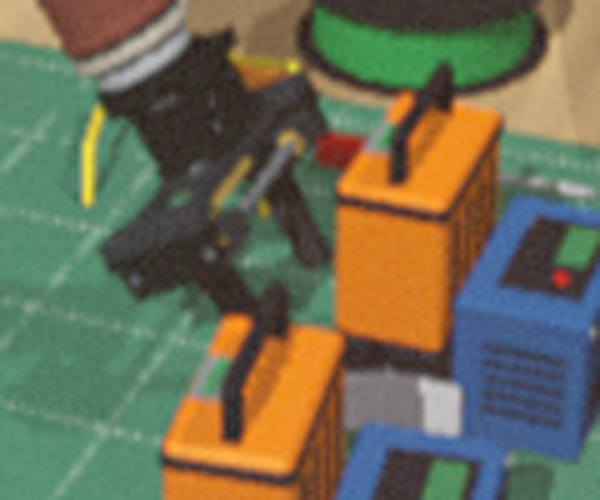

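Request:
play_rows --rows '[{"gripper":1,"dx":0.004,"dy":0,"dz":-0.01,"rx":0,"ry":0,"rz":0},{"gripper":1,"dx":0.004,"dy":0,"dz":-0.015,"rx":0,"ry":0,"rz":0},{"gripper":1,"dx":0.004,"dy":0,"dz":-0.015,"rx":0,"ry":0,"rz":0},{"gripper":1,"dx":0.004,"dy":0,"dz":-0.015,"rx":0,"ry":0,"rz":0},{"gripper":1,"dx":0.003,"dy":0,"dz":-0.01,"rx":0,"ry":0,"rz":0},{"gripper":1,"dx":0,"dy":0,"dz":0,"rx":0,"ry":0,"rz":0},{"gripper":1,"dx":0,"dy":0,"dz":0,"rx":0,"ry":0,"rz":0}]'

```text
clock: 21.58
tool_pos: [566.9, 128.3, 104.1]
tool_rot: [0.963, 0.006, 0.268, -0.002]
contact_force: [-0.2, -0.7, 0.5]
gripper_width: 87.0
```

```bash
python3 look.py 12; python3 - <<'E'
from h import *
f=lambda x,y:(x/5+250-.4,y/5+120-.4)
im=cv2.imread("pics/top12.png"); pack(im,*[f(*q) for q in((149,182),(352,182),(353,292),(152,294))])
a=cv2.imread("pics/top0.png");d=cv2.absdiff(a,im).max(2)
for nm,(x,y,r) in dict(docked=(385,170,18),wheel=(387,222,12),gear=(461,244,12),solder=(464,179,12),driver=(236,190,12),glasses=(232,240,16),spool=(168,218,35)).items(): print(nm,(d[y-r:y+r,x-r:x+r]>60).sum())
E
```

```text
t 21.57 tcp [566.9 128.3 104.1] tip [574.1 128.4  92.1] corner [582.3 128.5  97. ] head 0.71 yhead 0.7 lean 31.14 roll -0.0001 F [-0.2 -0.7  0.5] q [ 0.12 -0.06  2.2  -0.12  0.47  1.77]
pack head back 0.34 L -0.46 R -3.56 width 117.5 origin [669.7 128.2]
docked 0
wheel 0
gear 0
solder 0
driver 7
glasses 68
spool 172
```

View pics/top12.png

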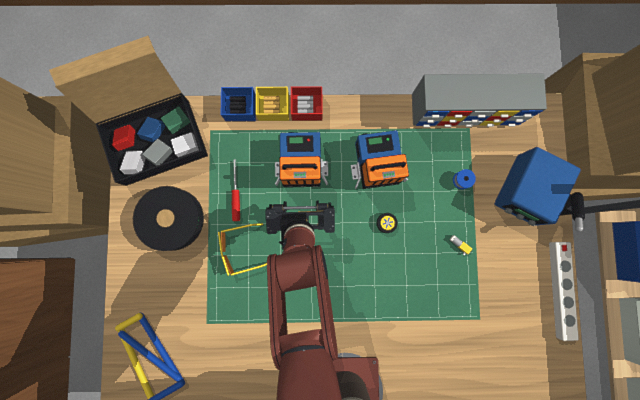

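```bash
python3 -c "
from rig import arm
print(arm.job_done())"
```

```text
the job is handed in; nothing more can be done
None
```

The battery pack is home in the empty charging bay, and I handed the job in at about 21.6 s. I pushed it low on its black base, at about 25 mm height, with two spread fingertips and the gripper leaned back about 31°. I steered it between the rails and onto the stops.

**Final position:** The pack measures (669.7, 128.2) mm with heading 0.34°. I expected home at about (669, 128.4) mm and 0.4°. It did not move when the fingers withdrew.

**Contact with the stops:** Over the last few millimetres the force rose about 3 N as the spring contact pressed in. It then jumped from 13 to 25 N while the tool stopped moving. The yaw moment was only about 0.1 N m, which fits both stops being loaded.

**What did not go smoothly or agree:**
- **First touch:** I approached at a 34° lean and joint 5 came close to its range limit, so the tool drifted down the front face. The reaction was about 20 N in x and 17 N in z. I backed off, reduced the lean and pushed again. The same 20 N appeared briefly at that second touch, until I raised the tool slightly. The steady push was then 8 to 12 N.
- **Side edges of the case:** In the last top pictures these gave inconsistent headings (-0.5° and -3.6°), because rails and shadows sit beside them. I relied on the clean back edge.
- **Other objects:** A before/after picture comparison showed no change at the docked pack, wheel, gear motor and solder reel. It showed a few changed pixels at the screwdriver, glasses and spool. I took these for the arm's shadow, as the objects look unmoved in the last picture.
- **Bay lamp:** It was still red in the last close-up, taken just before hand-in. I could not tell whether it is meant to change.

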